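# Pack the flatbread presses and the lemon into the sloping stall case

## Robot

A 7-joint arm with a two-finger parallel gripper is mounted at the origin on the work surface. World frame = base frame: x ahead of the robot, y to its left, z up, the work surface at z = 0. Lengths are in m, angles in rad, forces in N, time in s.
With the tool pointing down it reaches from about 0.425 to 0.925 m from the base axis. Payload 6.8 kg.
Tool frame: the origin (TCP) lies at the very end of the fingers, on their centre line; the grasp point (between the pads) lies bot.grip_point_offset behind it (bot.grip_point_offset is the distance from the TCP to the grasp point, in m); z points along the fingers, y is the line along which they close (so a half turn about z gives the same grasp; the last joint's range is limited). The gripper opens to 85 mm and grips with 20 to 120 N. Pads are 22 mm wide; open, the fingers measure 114 mm over their backs; the gripper's body (76 mm by 85 mm) begins 54 mm behind the grasp point. The pads swing forward as they close: fully open they stand 13 mm farther back than shut.
Start: joints at [1.081, 0.477, 0.022, 1.555, -0.011, 1.109, -0.083], TCP at [0.252, -0.626, 0.231] pointing down, gripper open.
Joint ranges: [-2.96, 2.96], [-0.34, 2.1], [-1.41, 1.46], [0.24, 2.44], [-1.37, 4.51], [0.17, 1.92], [-2.96, 2.96]. Speed limits (rad/s): [2.39, 2.39, 3.14, 3.14, 3.14, 3.14, 3.14].

## Interface

Orientations are given as a unit quaternion [w, x, y, z].
In Python, from station import bot, imaging gives the robot as it stands. The module is installed in compiled form; this text tells all that it offers.
- The arm moves only by the tool carry_out, never from a script. Its argument "targets" is one flat list of numbers, 5 for each row, row after row: the closure in counts, from 0 (fully open) to 255 (shut), then the shift along the world's x, y, z in mm, then the turn about the world's z in degrees. A call has 1 to 20 rows; each row shifts and turns the commanded pose from where the row before left it; what a row does not reach is not made up. A row lasts 1/10 s, in which the tool goes at most 50 mm and 8.59 degrees, less where a joint would pass 70% of its speed; a pose out of reach is approached as far as the arm can. A call is refused whole if a number of a shift passes 50 or a number of a turn 8.59, either way. A call with a gripper value outside its range is refused whole. The fingers move at their own pace and stop on an object; "newtons" is the grip in N (left out, the last holds). Time passes only in rows, so rows that do not move let the fingers close. It gives the time, the measured TCP pose, the force, the opening and the grip force at its end, in the units of the state.
- bot.get_obs(): the state, without advancing time (a new reading comes with each control period).
- imaging.read_camera(name): name is "scene" or "top" or "wrist"; returns a dict with "frame" (400x640x3 uint8, red, green, blue), "fov_y" (degrees; the focal length in pixels is half the picture's height over the tangent of half this angle, whatever the lens; pixels are square), "cx", "cy" (the principal point, pixels), "pose" (4x4, takes a point from camera to world coordinates); the wrist camera has in their place "tool_from_camera" (4x4, takes a point from camera to tool coordinates, whose origin is the TCP and whose axes are the flange's). Camera axes: x right, y up, looking along -z (the intrinsics and any distortion apply to the point x, -y, -z); pixel columns grow to the right and rows downward; lengths in m; the calibration is good to about 2 mm. A picture is of the moment at which its call begins: read the wrist's pose just before it. There is no depth.
- bot.hand_in(): hands the job in; it is judged then, once.
The state is a dict: "t": time; "q": joint angles; "joint_vel": joint speeds; "joint_torque": joint torques, N m; "eef_pos": TCP position; "tool_rot": TCP orientation; "contact_force": force on the tool from outside, world axes, zero at the start; "torque": the same for the moment, N m; "gripper_width": opening from 0.0 (shut) to 1.0 (fully open); "grasp_force": force on a finger pad.
Only numpy, scipy, OpenCV 4.12 (cv2) and the standard library are available. Lean on these libraries where they do the work, as an engineer would, in place of code of your own. Each camera call takes 0.05 s, during which the arm holds its last target. There are 200 camera calls.

## Task

Pack the stall case: press the rectangular press and the spade-shaped press fully home, each into its own cutout in the sloping insert, so that their base plates are flush with its face, and lay the lemon in the oval dimple so that it stays there. Leave the oil can, jar, shaker and cup standing where they are.

Things in the scene. Friction and masses are not known exactly. Their poses are not given: they have to be found in the camera images.
- case: Fixed stand with a 186 x 316 mm black case whose face slopes up 30 degrees towards the stand's +x (its front, low side, is -x); lower edge about 10 mm above the table, upper edge about 130 mm. Origin on the table under the middle. A sprung rubber pad in each side wall of the two press cutouts grips the base: pressing home takes about 6 to 15 N, more than the press's weight.
- insert: The case's grey rigid insert, 170 x 300 mm. Origin at the centre of its underside; x runs up the slope, y level across it, z square out of the face. Face at z = +24 mm (black rim round it 3 mm higher), floor of all cutouts at z = +8 mm. Press cutouts are 2 mm wider than the bases on every side; their pads bulge 4 mm from the side walls, widest 7 mm below the face.
- slot_rect (a point): Where the centre of the rectangular press (point rect_press_center) lies when fully home in the 134 x 70 mm rectangular cutout: insert coordinates (0, -92.5, +40) mm. Axes as the insert's. The press goes in either way round, its length along x (up the slope), handle outwards, base underside on the cutout's floor.
- slot_spade (a point): Where the centre of the spade-shaped press (point spade_press_center) lies when fully home in the T-shaped cutout: insert coordinates (0, +7.5, +40) mm. Axes as the insert's. It goes in one way only: broad end (the press's x axis) up the slope along +x, handle outwards, base underside on the floor.
- dimple (a point): Where the lemon's centre lies, to about 3 mm, when it rests in the dimple: insert coordinates (0, +97.5, +38.5) mm. Axes as the insert's. The dimple is an oval cutout (corners cut off), 60 mm long up the slope (x), 42 mm across (y), 16 mm deep; the lemon rests on its edges, its length along x.
- rect_press_center (a point): Press, 0.34 to 0.59 kg: plain aluminium base 130 x 66 x 16 mm, edges fully rounded, under a black bar handle, standing on the table. Point on its centre line half-way up, 32 mm above the underside. x along its length, z up. Handle bar along x: 90 long, 24 wide (y), 20 mm tall, its centre 22 mm above this point, on two posts at x = +-36 mm; 28 mm free under it. Balanced.
- spade_press_center (a point): Press with spade-shaped base, 0.34 to 0.59 kg, same materials and handle as the other: base 126 mm long, 70 mm wide from x = +3 to +63 mm, 36 mm wide from x = -63 to +3 mm. Stands on the table. Point at the handle's middle, 32 mm above the underside. x along its length to the broad end, z up. Handle bar along x, 90 x 24 x 20 mm, its centre 22 mm above this point.
- lemon_center (a point): Lemon, 74 mm long, 52 mm thick, 0.08 to 0.15 kg, lying on the table and free to roll. Point at its centre (26 mm above the table). x axis along its length; y and z turn as it rolls.
- oil_can: Tall steel can with a green wrap, 52 mm across, 235 mm high, standing loose between the case and the blue work sheet. Origin at the centre of its underside. A bystander.
- jar: Jar with a steel lid and paper label, 58 mm across, 150 mm high, standing loose among the task's things. Origin at the centre of its underside. A bystander.
- shaker: Small steel shaker, 36 mm across, 75 mm high, standing loose among the task's things. Origin at the centre of its underside. A bystander.
- cup: Pale green cup, 72 mm across, 85 mm high, standing loose on the table near the robot. Origin at the centre of its underside. A bystander.
Not all that is in view belongs to the job. Leave any purple look-alike of the part that bears spade_press_center alone.

How it is judged:
By the outcome, as a careful person would: the job done as asked, in the order asked, and still so for the second after the job is handed in, with the robot touching nothing.
It also fails if it takes over 72 s, if anything falls off the work surface, if the arm or the gripper's body presses on something with over 40 N, if the wrist force passes 120 N, or if a joint passes its speed limit or range.

## Working session

There is one attempt and no reset: what is moved stays moved. The work goes in short steps, Python scripts to look and compute and a tool call to move; the robot and the scene stay as the last step left them, time stands still between calls to the robot, and variables do not carry over. Pictures are saved under pics/ and viewed, at most 11 in all, crops included, and the job is handed in when it is done.

Besides the shell and the picture viewer there is one more tool, called after "Emit:" by a JSON object that holds its "fn" and its "kwargs", one argument or row to a line. carry_out: Moves the arm, as the interface text tells. Its arguments: {"type":"object","properties":{"targets":{"type":"array","items":{"type":"number"}},"newtons":{"type":"number"}},"required":["targets"]}

```bash
mkdir -p pics; python3 - <<'E'
from station import bot, imaging
import cv2, numpy as np
o=bot.get_obs(); print(o['t'],o['eef_pos'],o['tool_rot'],bot.grip_point_offset,o['gripper_width'],o['contact_force'])
for n in ['scene','top','wrist']:
    c=imaging.read_camera(n); cv2.imwrite(f'pics/{n}0.png',c['frame'][:,:,::-1])
    np.save(f'pics/{n}0.npy',c['frame'])
    print(n,{k:(v if not hasattr(v,'round') else np.round(v,4)) for k,v in c.items() if k!='frame'})
E
```

```text
0.0 [ 0.25126283 -0.6258421   0.23028978] [-9.03326352e-04  9.81829194e-01  1.89764484e-01 -2.40805828e-04] 0.0187 0.9996351197824941 [-0.6351144   0.08719376  0.57841967]
scene {'fov_y': 53.240143393570015, 'cx': 318.69473184660757, 'cy': 199.73016429364824, 'pose': array([[-0.7647, -0.4679,  0.443 ,  0.8455],
       [ 0.6441, -0.5765,  0.5028,  0.4826],
       [ 0.0201,  0.6699,  0.7422,  0.8121],
       [ 0.    ,  0.    ,  0.    ,  1.    ]])}
top {'fov_y': 50.64332102278141, 'cx': 317.63975831319226, 'cy': 204.43582106837195, 'pose': array([[ 0.0069,  0.9853, -0.1708,  0.2675],
       [-1.    ,  0.0072,  0.0012,  0.0136],
       [ 0.0024,  0.1708,  0.9853,  1.1064],
       [ 0.    ,  0.    ,  0.    ,  1.    ]])}
wrist {'fov_y': 67.8908762103806, 'cx': 320.48399716798866, 'cy': 194.78670903676897, 'tool_from_camera': array([[ 1.000e-03,  9.560e-01,  2.933e-01,  7.470e-02],
       [ 1.000e+00, -1.200e-03,  3.000e-04, -4.000e-04],
       [ 6.000e-04,  2.933e-01, -9.560e-01, -1.420e-01],
       [ 0.000e+00,  0.000e+00,  0.000e+00,  1.000e+00]])}
```

View pics/top0.png

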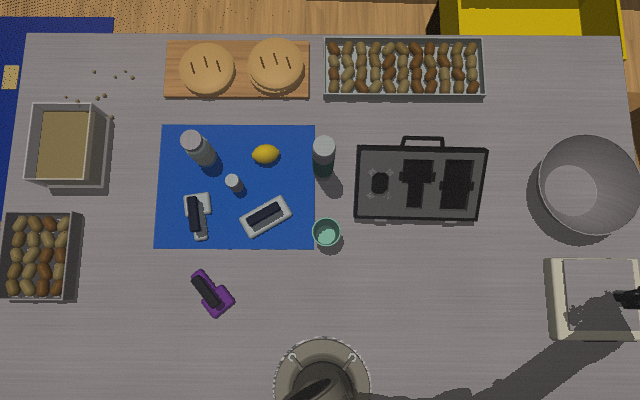

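View pics/scene0.png

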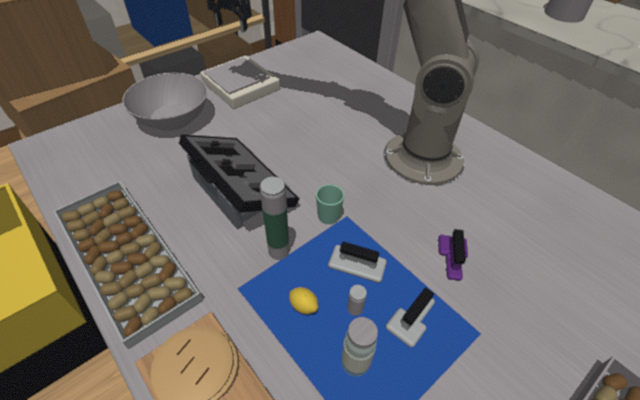

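The top view shows the steel and black spade press at (198,215) with broad end up, and the purple look-alike at (212,293), which I leave alone. The rectangular press is at (265,215), the lemon at (265,154) and the case at (420,183). The jar is at (195,145), shaker at (233,182), oil can at (324,155) and cup at (326,232).

```bash
cat > h.py <<'E'
import numpy as np, cv2
from scipy.spatial.transform import Rotation as R
from station import bot, imaging
def snap(n,name=None):
    o=bot.get_obs(); c=imaging.read_camera(n)
    if n=='wrist':
        T=np.eye(4); q=o['tool_rot']; T[:3,:3]=R.from_quat([q[1],q[2],q[3],q[0]]).as_matrix(); T[:3,3]=o['eef_pos']
        c['pose']=T@c['tool_from_camera']
    if name:
        cv2.imwrite(f'pics/{name}.png',c['frame'][:,:,::-1]); np.savez(f'pics/{name}.npz',**c)
    return c
def load(name): return dict(np.load(f'pics/{name}.npz'))
def foc(c): return 200/np.tan(np.radians(c['fov_y'])/2)
def ray(c,u,v):
    f=foc(c); d=np.array([(u-c['cx'])/f,-(v-c['cy'])/f,-1.]); return c['pose'][:3,3],c['pose'][:3,:3]@d
def atz(c,u,v,z):
    p,d=ray(c,u,v); return p+d*(z-p[2])/d[2]
def proj(c,P):
    P=np.atleast_2d(P); q=(P-c['pose'][:3,3])@c['pose'][:3,:3]; f=foc(c)
    return np.c_[c['cx']+f*q[:,0]/-q[:,2], c['cy']-f*q[:,1]/-q[:,2]]
def insert(x,y,yaw):  # stand pose -> 4x4 of insert: fit below assumes face middle height
    T=np.eye(4); T[:3,:3]=R.from_euler('ZY',[yaw,-30],degrees=True).as_matrix(); T[:3,3]=[x,y,0]; return T
E
python3 - <<'E'
from h import *
c=snap('top','top1')
for n,u,v,z in [('rect',265,215,.054),('rectend1',248,223,.06),('rectend2',284,207,.06),('spade',194,214,.054),('sp1',192,198,.06),('sp2',197,231,.06),('lemon',265,154,.026),('jar',190,135,.15),('shaker',232,178,.075),('oil',324,143,.235),('cup',326,228,.085),('caseTL',358,145,.13),('caseTR',488,150,.13),('caseBL',355,219,.01),('caseBR',477,221,.01)]:
    print(n,atz(c,u,v,z).round(3))
E
```

```text
rect [0.422 0.145 0.054]
rectend1 [0.401 0.186 0.06 ]
rectend2 [0.442 0.097 0.06 ]
spade [0.423 0.323 0.054]
sp1 [0.463 0.329 0.06 ]
sp2 [0.38  0.311 0.06 ]
lemon [0.589 0.153 0.026]
jar [0.598 0.315 0.15 ]
shaker [0.512 0.227 0.075]
oil [ 0.553 -0.     0.235]
cup [ 0.387 -0.008  0.085]
caseTL [ 0.583 -0.084  0.13 ]
caseTR [ 0.572 -0.396  0.13 ]
caseBL [ 0.42  -0.086  0.01 ]
caseBR [ 0.417 -0.405  0.01 ]
```

Emit:
{"fn": "carry_out", "kwargs": {
  "targets": [0, 20, 50, 20, 0, 0, 30, 50, 20, 0, 0, 30, 50, 20, 0, 0, 30, 50, 20, 0, 0, 30, 50, 10, 0, 0, 30, 50, 0, 0, 0, 0, 0, 0, 0, 0, 0, 0, 0, 0, 0, 0, 0, 0, 0]
}}

```text
t: 1.1
eef_pos: [0.3921, -0.3771, 0.3057]
tool_rot: [0.0, 0.982, 0.189, -0.0]
contact_force: [0.1, 0.2, 0.4]
gripper_width: 1.0
grasp_force: 0.0
```

Emit:
{"fn": "carry_out", "kwargs": {
  "targets": [0, 40, 45, -25, -7.5, 0, 30, 45, -25, -7.5, 0, 25, 43, -25, -7, 0, 0, 0, 0, 0, 0, 0, 0, 0, 0]
}}

```text
t: 1.6
eef_pos: [0.4706, -0.2659, 0.2425]
tool_rot: [-0.0, 1.0, -0.0, -0.001]
contact_force: [-0.1, -0.5, 0.6]
gripper_width: 0.999
grasp_force: 0.0
```

```bash
python3 - <<'E'
from h import *
c=snap('wrist','w1'); print(bot.get_obs()['eef_pos'])
cv2.imwrite('pics/w1b.png',cv2.resize(c['frame'][:,:,::-1],(800,500)))
E
```

```text
[ 0.47036542 -0.26729737  0.24320053]
```

View pics/w1b.png

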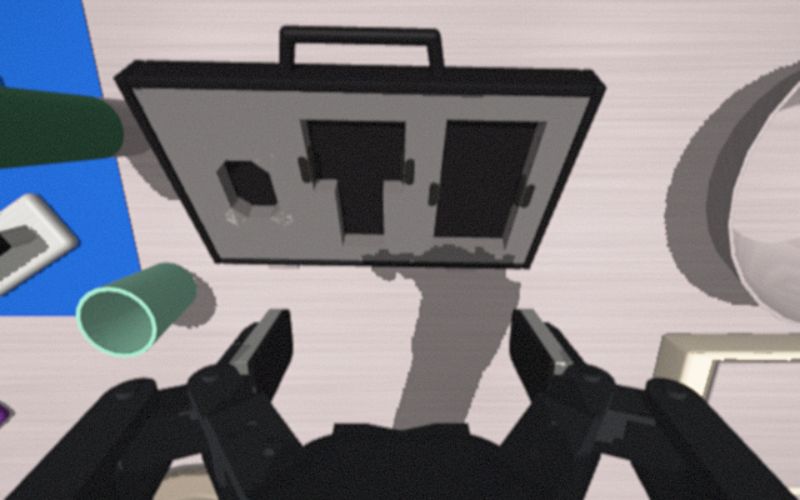

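The case shows clearly: rectangular cutout at about (490,180), T cutout at (355,180), dimple at (250,183), with the broad end of the T up-slope. I'll fit the insert pose to the corners and overlay it.

```bash
cat > fit.py <<'E'
from h import *
from scipy.optimize import least_squares
OBJ=np.array([[67,-57.5],[67,-127.5],[-67,-57.5],[65,44.5],[65,-29.5],[-65,-12.5],[-65,27.5]])
POLY=[[(67,-57.5),(67,-127.5),(-67,-127.5),(-67,-57.5)],
 [(65,44.5),(65,-29.5),(1,-29.5),(1,-12.5),(-65,-12.5),(-65,27.5),(1,27.5),(1,44.5)]]
def W(p,xy,z=24):
    xy=np.atleast_2d(xy); L=np.c_[xy,np.full(len(xy),z)]/1000
    return L@R.from_euler('ZY',[p[3],-30],degrees=True).as_matrix().T+p[:3]
E
python3 - <<'E'
from fit import *
c=load('w1')
px=np.array([[449,121],[545,123],[434,237],[301,121],[406,122],[383,235],[342,235]])*.8
r=least_squares(lambda p:np.r_[(proj(c,W(p,OBJ))-px).ravel()],[.5,-.24,.06,-2]); p=r.x
print(p.round(4),r.fun.reshape(-1,2).round(1).tolist()); np.save('case.npy',p)
s=2.7; im=cv2.resize(c['frame'][72:224,160:448,::-1],None,fx=s,fy=s,interpolation=cv2.INTER_CUBIC)
for q in POLY:
    for z,col in ((24,(0,255,255)),(8,(255,0,255))):
        k=(proj(c,W(p,q,z))-[160,72]+.5)*s; cv2.polylines(im,[k.round().astype(int)],True,col,1)
cv2.imwrite('pics/o1.png',im)
E
```

```text
[ 0.5084 -0.2395  0.0437 -1.7708] [[-2.6, -2.1], [-3.1, -1.2], [-3.1, 4.8], [4.3, -3.8], [1.1, -1.9], [1.5, 4.2], [2.0, 3.2]]
```

View pics/o1.png

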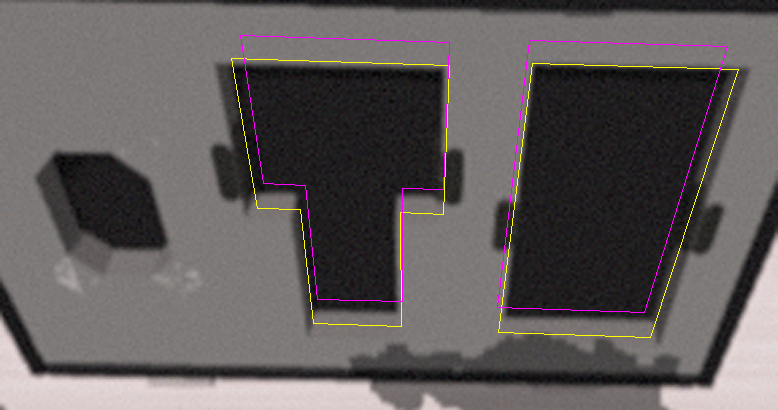

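```bash
cat > f2.py <<'E'
from fit import *
c=load('w1')
OBJ=np.array([[67,-57.5],[67,-127.5],[-67,-127.5],[-67,-57.5],[65,44.5],[65,-29.5],[-65,-12.5],[-65,27.5],[1,44.5],[1,-29.5]])
px=np.array([[534,65],[748,69],[655,342],[500,335],[218,65],[446,68],[400,331],[307,333],[247,212],[444,211]])/2.7+[160,72]-.5
def Wt(p,xy,z=24):
    xy=np.atleast_2d(xy); L=np.c_[xy,np.full(len(xy),z)]/1000
    return L@R.from_euler('ZY',[p[3],p[4]],degrees=True).as_matrix().T+p[:3]
for fx in (1,0):
    f=lambda p:(proj(c,Wt(np.r_[p[:4],-30 if fx else p[4]],OBJ))-px).ravel()
    r=least_squares(f,[.5,-.24,.06,-2,-30]); p=r.x
    print(p.round(4),r.fun.reshape(-1,2).round(1).tolist())
    if fx: np.save('case.npy',p)
p=np.load('case.npy'); 
print('outer TL,TR,BR,BL pred',proj(c,Wt(np.r_[p[:4],-30],[[93,158],[93,-158],[-93,-158],[-93,158]],27)).round(1).tolist(),'seen',[[108,50],[474,58],[422,214.5],[173,211]])
E
python3 f2.py
```

```text
[  0.5078  -0.2387   0.0535  -1.3031 -30.    ] [[-0.7, -1.0], [-0.8, -0.5], [0.0, 0.1], [-0.2, 1.4], [1.0, -1.8], [0.1, -0.8], [-0.2, 0.9], [1.0, -0.6], [1.0, 0.7], [-1.0, 2.8]]
[  0.5086  -0.2387   0.0553  -1.2662 -31.4048] [[-0.4, -0.4], [0.2, 0.0], [0.1, -0.8], [-0.1, 0.5], [0.1, -1.2], [0.0, -0.2], [-0.3, 0.1], [1.0, -1.4], [0.6, 0.8], [-1.1, 2.8]]
outer TL,TR,BR,BL pred [[93.5, 59.9], [483.7, 69.9], [421.9, 214.2], [172.9, 208.6]] seen [[108, 50], [474, 58], [422, 214.5], [173, 211]]
```

Emit:
{"fn": "carry_out", "kwargs": {
  "targets": [0, -10, 20, 40, 0, 0, -10, 46, 20, 0, 0, -10, 48, 0, 0, 0, -10, 48, 0, 0, 0, 0, 48, 0, 0, 0, 0, 48, 0, 0, 0, 0, 48, 0, 0, 0, 0, 48, -15, 0, 0, 0, 48, -25, 0, 0, 0, 48, -30, 0, 0, 0, 20, -10, 0, 0, 0, 0, 0, 0, 0, 0, 0, 0, 0]
}}

```text
t: 2.95
eef_pos: [0.4325, 0.1921, 0.2288]
tool_rot: [0.0, 1.0, -0.002, 0.0]
contact_force: [0.4, -0.6, 1.1]
gripper_width: 1.001
grasp_force: 0.0
```

```bash
python3 - <<'E'
from h import *
c=snap('wrist','w2'); print(bot.get_obs()['eef_pos'],bot.get_obs()['tool_rot'])
cv2.imwrite('pics/w2b.png',cv2.resize(c['frame'][:,:,::-1],(800,500)))
E
```

```text
[0.4326698  0.19171922 0.22907856] [ 3.02928910e-04  9.99997031e-01 -2.35053214e-03  5.65953332e-04]
```

View pics/w2b.png

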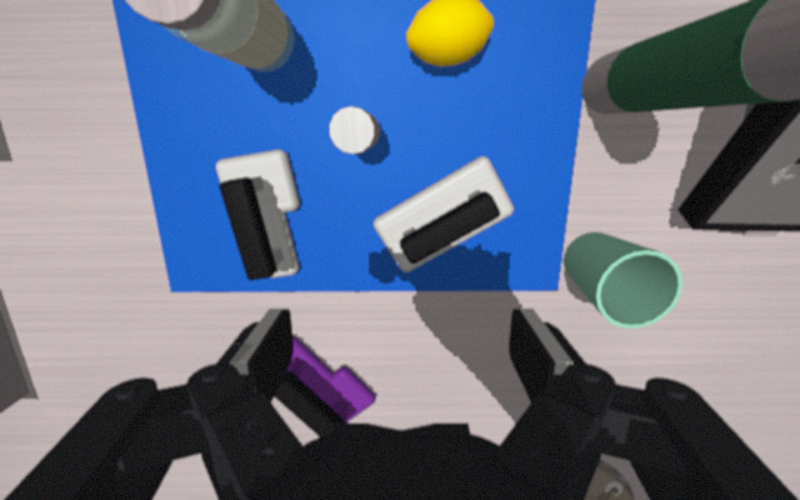

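```bash
python3 - <<'E'
from h import *
c=load('w2'); g=lambda u,v,z: atz(c,u*.8,v*.8,z)[:2]
def show(n,a,b,z):
    A,B=g(*a,z),g(*b,z); d=B-A; print(n,((A+B)/2).round(4),'len',np.linalg.norm(d).round(4),'ang',np.degrees(np.arctan2(d[1],d[0])).round(1))
show('rect handle',(407,251),(494,205),.062)
show('rect base long edge up',(374,225),(485,157),.010)
show('rect base diag',(374,225),(513,212),.010)
show('rect base diag2',(407,271),(485,157),.010)
show('spade handle',(262,276),(235,180),.062)
show('spade broad end',(217,163),(285,150),.010)
show('spade end mid->low end mid',(285,272),(251,156),.010)
show('lemon',(408,38),(493,20),.026)
show('shaker',(330,131),(378,131),.075)
E
```

```text
rect handle [0.4257 0.1502] len 0.0838 ang -61.0
rect base long edge up [0.4489 0.1656] len 0.1257 ang -58.2
rect base diag [0.4222 0.15  ] len 0.1386 ang -84.7
rect base diag2 [0.4242 0.149 ] len 0.137 ang -32.5
spade handle [0.4249 0.3228] len 0.0863 ang 8.5
spade broad end [0.483  0.3342] len 0.067 ang -79.8
spade end mid->low end mid [0.4245 0.3234] len 0.1197 ang 10.2
lemon [0.5862 0.151 ] len 0.0709 ang -79.4
shaker [0.5061 0.2277] len 0.0366 ang -90.1
```

Rectangular press at (0.4245,0.150), long axis -59°. Spade press at (0.425,0.323), yaw about 10°, with steel base. The purple one at (320,385) is the look-alike. Lemon at (0.586,0.151), axis -79°. I'll grip the rectangular press 15 mm off centre so it can pivot to the slope.

Emit:
{"fn": "carry_out", "kwargs": {
  "targets": [0, 0, -8, -10, -8.4, 0, 0, -8, -15, -8.4, 0, 0, -8, -15, -8.4, 0, 0, -8, -15, -8.4, 0, 0, -8, -15, -8.4, 0, 0, -8, -15, -8.4, 0, 0, -7, -15, -8.3, 0, 0, 0, -20, 0, 0, 0, 0, 0, 0]
}}

```text
t: 3.9
eef_pos: [0.4295, 0.1426, 0.1168]
tool_rot: [0.003, 0.898, -0.441, -0.004]
contact_force: [-0.4, 0.2, 0.5]
gripper_width: 0.999
grasp_force: 0.0
```

```bash
python3 - <<'E'
from h import *
c=snap('wrist','w3'); o=bot.get_obs(); print(o['eef_pos'],R.from_quat(np.r_[o['tool_rot'][1:],o['tool_rot'][0]]).as_matrix()[:,0],o['q'].round(2))
cv2.imwrite('pics/w3b.png',c['frame'][:,:,::-1])
E
```

```text
[0.42992946 0.14327292 0.1176958 ] [ 0.61212011 -0.79075365 -0.00419889] [-0.43  0.28 -0.03  2.17  0.01  0.7  -2.95]
```

View pics/w3b.png

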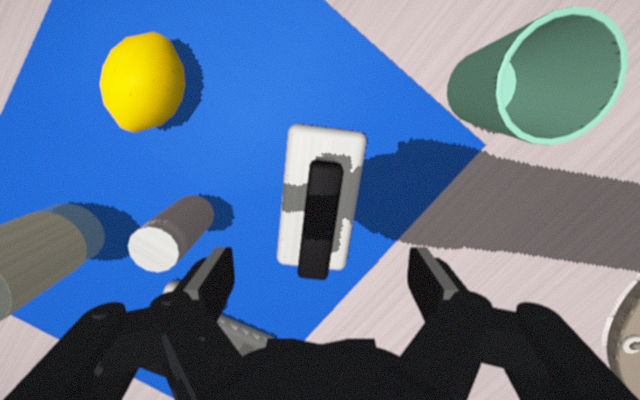

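Emit:
{"fn": "carry_out", "kwargs": {
  "targets": [0, 0, 0, 0, 8.5, 0, 0, 0, 0, 8.5, 0, 0, 0, 0, 8.5, 0, 0, 0, 0, 8.5, 0, 0, 0, 0, 8.5, 0, 0, 0, 0, 8.5, 0, 0, 0, 0, 8.5, 0, 0, 0, 0, 8.5, 0, 0, 0, 0, 8.5, 0, 0, 0, 0, 8.5, 0, 0, 0, 0, 8.5, 0, 0, 0, 0, 8.5, 0, 0, 0, 0, 8.5, 0, 0, 0, 0, 8.5, 0, 0, 0, 0, 8.5, 0, 0, 0, 0, 8.5, 0, 0, 0, 0, 8.5, 0, 0, 0, 0, 8.5, 0, 0, 0, 0, 8.5, 0, 0, 0, 0, 8.5]
}}

```text
t: 5.95
eef_pos: [0.4313, 0.1434, 0.1191]
tool_rot: [0.005, 0.515, 0.857, 0.002]
contact_force: [-0.5, -0.3, 0.2]
gripper_width: 0.998
grasp_force: 0.0
```

```bash
cat >> h.py <<'E'
def state():
    o=bot.get_obs(); m=R.from_quat(np.r_[o['tool_rot'][1:],o['tool_rot'][0]]).as_matrix()
    print('t',round(o['t'],2),'tcp',(1000*np.array(o['eef_pos'])).round(1),'yaw',np.degrees(np.arctan2(m[1,0],m[0,0])).round(2)%360,'tilt',m[2].round(3),'F',np.round(o['contact_force'],1),'M',np.round(o['torque'],2),'w',round(85*o['gripper_width'],1),'g',round(o['grasp_force'],1))
E
python3 - <<'E'
from h import *
state()
c=load('w3'); g=lambda u,v,z: atz(c,u,v,z)[:2]
def show(n,a,b,z):
    A,B=g(*a,z),g(*b,z); d=B-A; print(n,((A+B)/2).round(4),'len',np.linalg.norm(d).round(4),'ang',np.degrees(np.arctan2(d[1],d[0])).round(1))
show('diag',(278,266),(366,134),.010)
show('diag2',(345,270),(290,126),.010)
show('left edge',(278,260),(287,132),.008)
show('right edge',(348,262),(366,140),.008)
show('handle',(315,270),(327,162),.064)
E
```

```text
t 5.95 tcp [431.3 143.4 119.1] yaw 118.03 tilt [-0.006  0.009 -1.   ] F [-0.5 -0.3  0.2] M [ 0.   -0.01  0.01] w 84.9 g 0.0
diag [0.4227 0.1519] len 0.1453 ang -84.6
diag2 [0.4228 0.1508] len 0.1424 ang -32.4
left edge [0.4506 0.1692] len 0.1197 ang -58.2
right edge [0.3955 0.1323] len 0.1155 ang -58.1
handle [0.4268 0.1451] len 0.0818 ang -58.1
```

Emit:
{"fn": "carry_out", "kwargs": {
  "targets": [0, 0, -6, -24, 3.5, 0, 0, 0, -30, 0, 0, 0, 0, -30, 0, 0, 0, 0, 0, 0, 255, 0, 0, 0, 0, 255, 0, 0, 0, 0, 255, 0, 0, 0, 0, 255, 0, 0, 0, 0, 255, 0, 0, 0, 0, 255, 0, 0, 0, 0],
  "newtons": 30
}}

```text
t: 6.95
eef_pos: [0.4309, 0.1389, 0.0344]
tool_rot: [0.005, 0.49, 0.872, 0.002]
contact_force: [-0.2, -0.4, 7.5]
gripper_width: 0.273
grasp_force: 34.6
```

```bash
python3 -c "from h import *; state()"
```

```text
t 6.95 tcp [430.9 138.9  34.4] yaw 121.32 tilt [-0.005  0.009 -1.   ] F [-0.2 -0.4  7.5] M [-0.3   0.17  0.01] w 23.2 g 34.6
```

```bash
cat > tgt.py <<'E'
from fit import *
p=np.load('case.npy')
def home(x,y,z): # TCP in mm for grip point at insert coords
    w=W(p,[[x,y]],z)[0]*1000; return (w-[0,0,18.7]).round(1)
if __name__=='__main__':
    print('rect home tcp',home(15,-92.5,62),'spade',home(22,7.5,62),'lemon',home(0,97.5,38.5)); state()
E
python3 tgt.py
```

```text
rect home tcp [ 487.7 -330.8   96. ] spade [ 496.  -230.9   99.5] lemon [ 490.8 -140.8   68.1]
t 6.95 tcp [430.9 138.9  34.4] yaw 121.32 tilt [-0.005  0.009 -1.   ] F [-0.2 -0.4  7.5] M [-0.3   0.17  0.01] w 23.2 g 34.6
```

Emit:
{"fn": "carry_out", "kwargs": {
  "targets": [255, 0, 0, 30, 0, 255, 0, 0, 40, 0, 255, 0, 0, 50, 0, 255, 0, -10, 50, 0, 255, 0, -25, 40, 0, 255, 0, -25, 0, 0, 255, 0, 0, 0, 0]
}}

```text
t: 7.65
eef_pos: [0.4296, 0.0748, 0.2429]
tool_rot: [0.005, 0.492, 0.87, 0.001]
contact_force: [-0.8, 0.2, -5.1]
gripper_width: 0.271
grasp_force: 32.7
```

```bash
python3 - <<'E'
from h import *
state()
a=snap('wrist','w4')['frame']; b=snap('scene','s4')['frame']
cv2.imwrite('pics/v4.png',np.hstack([cv2.resize(a,(400,250)),cv2.resize(b[60:310,160:560],(400,250))])[:,:,::-1])
E
```

```text
t 7.65 tcp [429.6  74.8 242.9] yaw 121.03 tilt [-0.008  0.006 -1.   ] F [-0.8  0.2 -5.1] M [-0.17 -0.05 -0.  ] w 23.1 g 32.7
```

View pics/v4.png

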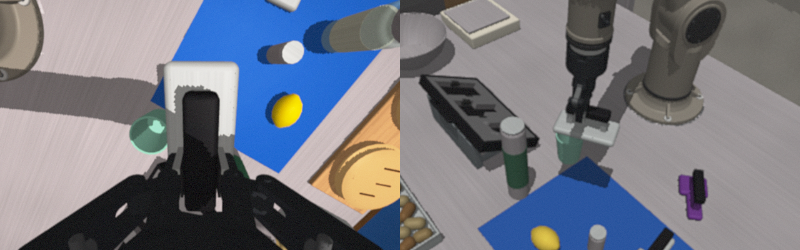

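Emit:
{"fn": "carry_out", "kwargs": {
  "targets": [255, 0, -40, 0, 8.2, 255, 0, -40, 0, 8.2, 255, 0, -40, 0, 8.2, 255, 0, -40, 0, 8.2, 255, 0, -40, 0, 8.2, 255, 0, -40, 0, 8.2, 255, 0, -40, 0, 8.2, 255, 19, -32, 0, 0, 255, 19, -32, 0, 0, 255, 19, -32, -20, 0, 255, 19, -30, -20, 0, 255, 0, 0, -20, 0, 255, 0, 0, 0, 0, 255, 0, 0, 0, 0],
  "newtons": 20
}}

```text
t: 9.15
eef_pos: [0.5065, -0.3077, 0.1815]
tool_rot: [0.001, 0.041, 0.999, 0.004]
contact_force: [1.3, 0.2, -3.7]
gripper_width: 0.279
grasp_force: 32.5
```

```bash
python3 - <<'E'
from h import *
state(); snap('wrist','w5'); snap('scene','s5')
E
```

```text
t 9.15 tcp [ 506.5 -307.7  181.5] yaw 175.28 tilt [-0.002  0.009 -1.   ] F [ 1.3  0.2 -3.7] M [ 0.01 -0.05 -0.05] w 23.7 g 32.5
```

Emit:
{"fn": "carry_out", "kwargs": {
  "targets": [255, 0, -23, -6, 3.4, 255, 0, 0, 0, 0, 255, 0, 0, -10, 0, 255, 0, 0, -10, 0, 255, 0, 0, 0, 0],
  "newtons": 20
}}

```text
t: 9.75
eef_pos: [0.5056, -0.3312, 0.1547]
tool_rot: [0.001, 0.012, 1.0, 0.004]
contact_force: [-1.5, -0.0, -4.6]
gripper_width: 0.273
grasp_force: 32.5
```

```bash
python3 - <<'E'
from h import *
state()
E
```

```text
t 9.75 tcp [ 505.6 -331.2  154.7] yaw 178.61 tilt [-0.002  0.009 -1.   ] F [-1.5 -0.  -4.6] M [0.01 0.   0.03] w 23.2 g 32.5
```

Emit:
{"fn": "carry_out", "kwargs": {
  "targets": [255, 0, 0, -5, 0, 255, 0, 0, -5, 0, 255, 0, 0, -3, 0, 255, 0, 0, 0, 0]
}}

```text
t: 10.15
eef_pos: [0.5039, -0.3324, 0.1443]
tool_rot: [-0.0, 0.013, 1.0, 0.003]
contact_force: [-13.6, 3.8, 11.1]
gripper_width: 0.278
grasp_force: 35.9
```

Emit:
{"fn": "carry_out", "kwargs": {
  "targets": [255, -5, 0, -4, 0, 255, -4, 0, -5, 0, 255, -4, 0, -5, 0, 255, 0, 0, 0, 0]
}}

```text
t: 10.55
eef_pos: [0.4936, -0.3324, 0.1298]
tool_rot: [0.002, 0.013, 1.0, 0.003]
contact_force: [-3.1, 1.9, 2.1]
gripper_width: 0.278
grasp_force: 36.6
```

Emit:
{"fn": "carry_out", "kwargs": {
  "targets": [255, -3, 0, -5, 0, 255, -3, 0, -6, 0, 255, -2, 0, -6, 0, 255, 0, 0, 0, 0]
}}

```text
t: 10.95
eef_pos: [0.4853, -0.3324, 0.1117]
tool_rot: [0.002, 0.013, 1.0, 0.004]
contact_force: [-1.2, 2.0, 0.1]
gripper_width: 0.274
grasp_force: 38.8
```

```bash
python3 - <<'E'
from h import *
state()
a=snap('wrist','w6')['frame']; b=snap('scene','s6')['frame']
cv2.imwrite('pics/v6.png',np.hstack([a[:,100:540],cv2.resize(b[100:260,160:304],(360,400))])[:,:,::-1])
E
```

```text
t 10.95 tcp [ 485.3 -332.4  111.7] yaw 178.54 tilt [-0.004  0.008 -1.   ] F [-1.2  2.   0.1] M [ 0.58  0.02 -0.01] w 23.3 g 38.8
```

View pics/v6.png

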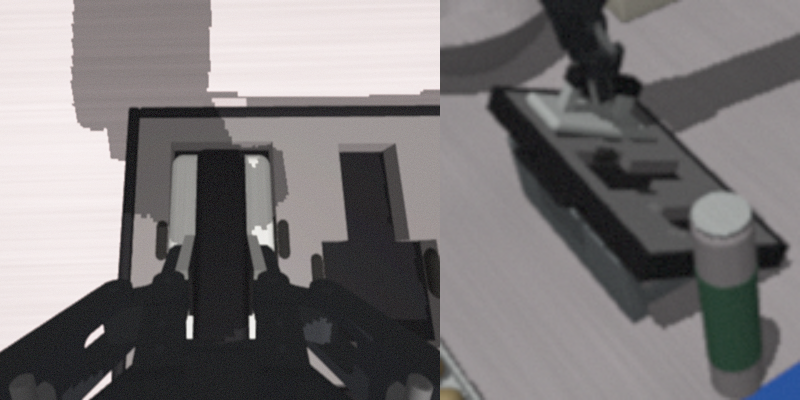

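The press lies tilted with the slope, low end about 6 mm up-slope of the cutout's low edge (press edge row 152, cutout edge row 143), and laterally centred. Next I slide it down-slope and press it along the normal.

Emit:
{"fn": "carry_out", "kwargs": {
  "targets": [255, -3, 1, -1, 0, 255, -2, 0, -1, 0, 255, 0, 0, 0, 0, 255, 1, 0, -2, 0, 255, 1, 0, -2, 0, 255, 0, 0, 0, 0],
  "newtons": 40
}}

```text
t: 11.65
eef_pos: [0.4824, -0.3315, 0.1061]
tool_rot: [0.002, 0.013, 1.0, 0.004]
contact_force: [-1.6, 0.6, -3.5]
gripper_width: 0.277
grasp_force: 39.7
```

```bash
python3 - <<'E'
from h import *
state()
E
```

```text
t 11.65 tcp [ 482.4 -331.5  106.1] yaw 178.56 tilt [-0.004  0.007 -1.   ] F [-1.6  0.6 -3.5] M [ 0.28  0.42 -0.05] w 23.5 g 39.7
```

Emit:
{"fn": "carry_out", "kwargs": {
  "targets": [255, 1, 0, -2, 0, 255, 1, 0, -2, 0, 255, 1, 0, -2, 0, 255, 0, 0, 0, 0]
}}

```text
t: 12.05
eef_pos: [0.4866, -0.3318, 0.1014]
tool_rot: [0.003, 0.012, 1.0, 0.003]
contact_force: [-1.6, 2.7, 5.8]
gripper_width: 0.278
grasp_force: 40.8
```

```bash
python3 - <<'E'
from h import *
state()
E
```

```text
t 12.05 tcp [ 486.6 -331.8  101.4] yaw 178.58 tilt [-0.006  0.006 -1.   ] F [-1.6  2.7  5.8] M [ 0.46  0.9  -0.  ] w 23.6 g 40.8
```

Emit:
{"fn": "carry_out", "kwargs": {
  "targets": [255, -1, 1, -2, 0, 255, 1, 0, -2, 0, 255, 0, 0, 0, 0],
  "newtons": 60
}}

```text
t: 12.35
eef_pos: [0.4893, -0.3318, 0.0995]
tool_rot: [0.006, 0.012, 1.0, 0.002]
contact_force: [0.5, 0.8, 13.6]
gripper_width: 0.273
grasp_force: 60.2
```

```bash
python3 - <<'E'
from h import *
state()
E
```

```text
t 12.35 tcp [ 489.3 -331.8   99.5] yaw 178.59 tilt [-0.011  0.003 -1.   ] F [ 0.5  0.8 13.6] M [0.3  0.72 0.  ] w 23.2 g 60.2
```

Emit:
{"fn": "carry_out", "kwargs": {
  "targets": [255, 0, 0, -2, 0, 255, 0, 0, -2, 0, 255, 0, 0, 0, 0]
}}

```text
t: 12.65
eef_pos: [0.4894, -0.3319, 0.0992]
tool_rot: [0.006, 0.013, 1.0, 0.001]
contact_force: [-11.3, 7.6, 44.9]
gripper_width: 0.277
grasp_force: 64.5
```

```bash
python3 - <<'E'
from h import *
state()
c=snap('wrist','w7'); b=snap('scene','s7')['frame']
from fit import *
p=np.load('case.npy'); print(proj(c,W(p,POLY[0],24)).round(1).tolist())
E
```

```text
t 12.65 tcp [ 489.4 -331.9   99.2] yaw 178.55 tilt [-0.011  0.002 -1.   ] F [-11.3   7.6  44.9] M [ 1.58  2.83 -0.11] w 23.5 g 64.5
[[383.4, 356.9], [259.9, 357.3], [268.3, 136.3], [373.8, 136.2]]
```

Emit:
{"fn": "carry_out", "kwargs": {
  "targets": [255, 0, 0, 3, 0, 0, 0, 0, 0, 0, 0, 0, 0, 0, 0, 0, 0, 0, 0, 0, 0, 0, 0, 20, 0, 0, 0, 0, 40, 0, 0, 0, 20, 30, 0, 0, 0, 0, 0, 0]
}}

```text
t: 13.55
eef_pos: [0.4888, -0.3093, 0.1894]
tool_rot: [0.006, 0.011, 1.0, 0.002]
contact_force: [1.4, -0.3, 0.1]
gripper_width: 0.999
grasp_force: 0.0
```

```bash
python3 - <<'E'
from fit import *
state()
c=snap('wrist','w8'); p=np.load('case.npy'); im=c['frame'].copy()
k=proj(c,np.vstack([W(p,POLY[0],24),W(p,POLY[1],24)])); print(k.round(0).astype(int).tolist())
a=im[100:400,150:450][:, :, ::-1]
a=cv2.resize(a,(600,600),interpolation=cv2.INTER_CUBIC)
for q in POLY:
    cv2.polylines(a,[((proj(c,W(p,q,24))-[150,100]+.5)*2).round().astype(int)],True,(0,255,255),1)
cv2.imwrite('pics/v8.png',a)
E
```

```text
t 13.55 tcp [ 488.8 -309.3  189.4] yaw 178.7 tilt [-0.011  0.005 -1.   ] F [ 1.4 -0.3  0.1] M [ 0.07 -0.01  0.06] w 84.9 g 0.0
[[335, 272], [253, 272], [260, 127], [333, 127], [454, 269], [368, 269], [365, 196], [384, 196], [381, 129], [423, 129], [428, 196], [447, 196]]
```

View pics/v8.png

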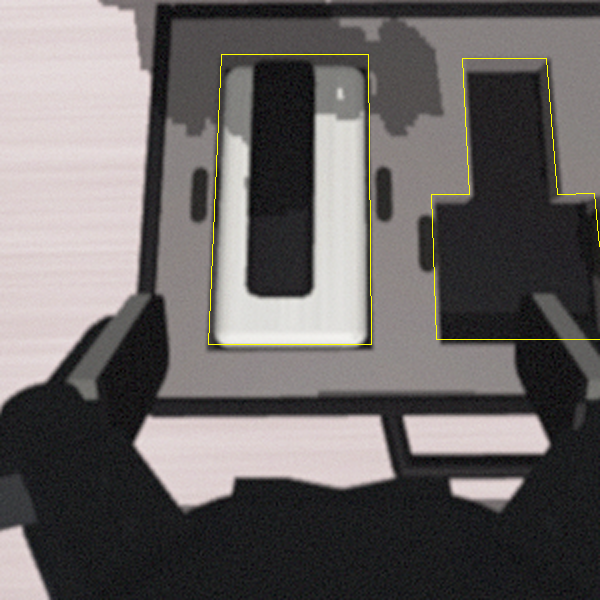

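The press sits inside its cutout with an even dark gap around it. The true cutout lies about 3 mm up-slope of my overlay. I'll check seating by pressing the handle at its low and high ends with closed fingers.

Emit:
{"fn": "carry_out", "kwargs": {
  "targets": [255, -22, -12, 0, 0, 255, -22, -11, 0, 0, 255, 0, 0, -20, 0, 255, 0, 0, -30, 0, 255, 0, 0, -18, 0, 255, 0, 0, 0, 0, 255, 0, 0, -6, 0, 255, 0, 0, -4, 0, 255, 0, 0, 0, 0]
}}

```text
t: 14.5
eef_pos: [0.4421, -0.334, 0.1104]
tool_rot: [0.002, 0.013, 1.0, 0.003]
contact_force: [-8.1, 5.3, 23.5]
gripper_width: 0.002
grasp_force: 12.0
```

```bash
python3 - <<'E'
from h import *
state()
E
```

```text
t 14.5 tcp [ 442.1 -334.   110.4] yaw 178.54 tilt [-0.005  0.005 -1.   ] F [-8.1  5.3 23.5] M [1.2  1.72 0.02] w 0.2 g 12.0
```

Emit:
{"fn": "carry_out", "kwargs": {
  "targets": [255, 0, 0, 30, 0, 255, 27, 0, 20, 0, 255, 28, 0, 0, 0, 255, 0, 0, -8, 0, 255, 0, 0, -5, 0, 255, 0, 0, -4, 0, 255, 0, 0, 0, 0]
}}

```text
t: 15.2
eef_pos: [0.4959, -0.3338, 0.1418]
tool_rot: [0.002, 0.013, 1.0, 0.003]
contact_force: [-3.7, 3.4, 13.1]
gripper_width: -0.006
grasp_force: 6.6
```

```bash
python3 - <<'E'
from h import *
state()
E
```

```text
t 15.2 tcp [ 495.9 -333.8  141.8] yaw 178.51 tilt [-0.004  0.006 -1.   ] F [-3.7  3.4 13.1] M [0.76 0.67 0.09] w -0.5 g 6.6
```

Emit:
{"fn": "carry_out", "kwargs": {
  "targets": [0, 0, 0, 45, 0, 0, -20, 30, 40, 0, 0, -25, 45, 25, 0, 0, -20, 48, 0, 0, 0, 0, 48, 0, 0, 0, 0, 48, 0, 0, 0, 0, 48, 0, 0, 0, 0, 48, 0, 0, 0, 0, 48, 0, 0, 0, 0, 48, 0, 0, 0, 0, 48, 0, 0, 0, 0, 48, 0, 0, 0, 0, 48, 0, 0, 0, 0, 48, 0, 0, 0, 0, 30, -40, 6, 0, 15, 28, -40, 5.3, 0, 0, 0, -40, 0, 0, 0, 0, 0, 0]
}}

```text
t: 17.0
eef_pos: [0.4484, 0.3136, 0.1198]
tool_rot: [-0.003, -0.086, 0.996, 0.001]
contact_force: [-0.8, -1.6, -0.0]
gripper_width: 1.003
grasp_force: 0.0
```

```bash
python3 - <<'E'
from h import *
state(); c=snap('wrist','w9')
for P in ([.4248,.323,.064],): print(proj(c,P))
hsv=cv2.cvtColor(c['frame'],cv2.COLOR_RGB2HSV)
# blue sheet mask -> objects on it; spade base: bright, low saturation
m=((hsv[...,1]<70)&(hsv[...,2]>110)).astype(np.uint8)
n,l,s,ce=cv2.connectedComponentsWithStats(m)
for i in range(1,n):
    if s[i,4]>400: print(s[i],ce[i].round(1))
E
```

```text
t 17.0 tcp [448.4 313.6 119.8] yaw 189.88 tilt [ 0.006  0.002 -1.   ] F [-0.8 -1.6 -0. ] M [-0.04  0.03  0.02] w 85.2 g 0.0
[[338.88685693 185.01171424]]
[   13     0   627   332 73358] [489.4 122.8]
[ 299   91   64  144 3106] [323.5 161.8]
[ 358  171   21   64 1108] [367.4 202.8]
[   0  247   48  149 2603] [ 11.6 337.7]
[168 246  37  42 740] [182.5 265.1]
[ 264  307   63   39 1613] [297.3 325.2]
[621 348  19  52 538] [632.8 374.5]
[ 467  363   51   37 1289] [491.4 384.3]
[ 122  365   53   35 1285] [148.9 385. ]
```

```bash
python3 - <<'E'
from h import *
c=load('w9'); hsv=cv2.cvtColor(c['frame'],cv2.COLOR_RGB2HSV)
m=(hsv[...,2]<70).astype(np.uint8); m[:, :270]=0; m[:,420:]=0; m[260:]=0
n,l,s,ce=cv2.connectedComponentsWithStats(m)
for i in range(1,n):
    if s[i,4]>400:
        print(s[i],ce[i].round(1)); pts=np.argwhere(l==i)[:,::-1]
        b=cv2.boxPoints(cv2.minAreaRect(pts.astype(np.int32))); print(b.round(1).tolist())
        w=np.array([atz(c,u,v,.062)[:2] for u,v in b]); print(w.round(4).tolist(), w.mean(0).round(4))
for v in (110,140,170,200,230):
    r=hsv[v,285:400]; print(v,''.join('B' if x[2]<70 else 'W' if x[1]<70 and x[2]>110 else 'b' if x[1]>150 else '.' for x in r))
E
```

```text
[ 327  116   36  124 4024] [343.3 176.1]
[[325.1000061035156, 238.89999389648438], [328.1000061035156, 115.5999984741211], [362.70001220703125, 116.5], [359.70001220703125, 239.6999969482422]]
[[0.4673, 0.321], [0.3806, 0.3074], [0.3772, 0.3297], [0.4636, 0.3463]] [0.4222 0.3261]
110 bbbbbbbbbbbbbbbbbbbbbbbbbbbbbbbbb.WWWWWWWWWWWWWWWWWWWWWWWWWWWWWWWWWWWWWWWWWWWW.bbbbbbbbbbbbbbbbbbbbbbbbbbbbbbbbbbbb
140 bbbbbbbbbbbbbbbbbbbbbbbbbbbbbbbbb..WWWWWWW.BBBBBBBBBBBBBBBBBBBBBBBBBBBBBBBBBBBbbbbbbbbbbbbbbbbbbbbbbbbbbbbbbbbbbbbb
170 bbbbbbbbbbbbbbbbbbbb.............WWWWWWWW.BBBBBBBBBBBBBBBBBBBBBBBBBBBBBBBBBB....bb...bbbbbbbbbbbbbbbbbbbbbbbbbbbbbb
200 bbbbbbbbbbbbbb.WWWWWWWWWWWWWWWWWWWWWWWWWW.BBBBBBBBBBBBBBBBBBBBBBBBBBBBBBBBWWWWWWWWWWWWWWWWWW.bbbbbbbbbbbbbbbbbbbbbb
230 bbbbbbbbbbbbbbb.WWWWWWWWWWWWWWWWWWWWWWWWWWBBBBBBBBBBBBBBBBBBBBBBBBBBBBBB.WWWWWWWWWWWWWWWWW.bbbbbbbbbbbbbbbbbbbbbbbb
```

Emit:
{"fn": "carry_out", "kwargs": {
  "targets": [0, -3, 15, -10, 0, 0, 0, 0, -30, 0, 0, 0, 0, -30, 0, 0, 0, 0, -15, 0, 0, 0, 0, 0, 0, 255, 0, 0, 0, 0, 255, 0, 0, 0, 0, 255, 0, 0, 0, 0, 255, 0, 0, 0, 0, 255, 0, 0, 0, 0, 255, 0, 0, 0, 0],
  "newtons": 30
}}

```text
t: 18.15
eef_pos: [0.4491, 0.3318, 0.041]
tool_rot: [0.002, -0.086, 0.996, 0.003]
contact_force: [-1.1, -3.0, 6.6]
gripper_width: 0.274
grasp_force: 36.7
```

```bash
python3 - <<'E'
from h import *
state()
E
```

```text
t 18.15 tcp [449.1 331.8  41. ] yaw 189.84 tilt [-0.005  0.006 -1.   ] F [-1.1 -3.   6.6] M [-0.42  0.13  0.06] w 23.3 g 36.7
```

Emit:
{"fn": "carry_out", "kwargs": {
  "targets": [0, 0, 0, 0, 0, 0, 0, 0, 0, 0, 0, 0, 0, 0, 0, 0, -4, 0, -6, 0, 0, 0, 0, 0, 0, 255, 0, 0, 0, 0, 255, 0, 0, 0, 0, 255, 0, 0, 0, 0, 255, 0, 0, 0, 0, 255, 0, 0, 0, 0],
  "newtons": 30
}}

```text
t: 19.15
eef_pos: [0.4448, 0.3317, 0.0343]
tool_rot: [0.002, -0.086, 0.996, 0.003]
contact_force: [0.0, -0.9, 0.4]
gripper_width: 0.277
grasp_force: 37.5
```

```bash
python3 - <<'E'
from h import *
state()
E
```

```text
t 19.15 tcp [444.8 331.7  34.3] yaw 189.83 tilt [-0.005  0.006 -1.   ] F [ 0.  -0.9  0.4] M [-0.06 -0.02 -0.01] w 23.5 g 37.5
```

Emit:
{"fn": "carry_out", "kwargs": {
  "targets": [255, 0, 0, 30, 0, 255, 0, 0, 45, 0, 255, 0, 0, 50, 0, 255, -10, -20, 50, 0, 255, -10, -40, 30, 0, 255, 0, -47, 0, 0, 255, 0, -47, 0, 0, 255, 0, -47, 0, -5.5, 255, 0, -47, 0, -5.6, 255, 0, -47, 0, 0, 255, 0, -47, 0, 0, 255, 0, -47, 0, 0, 255, 0, -47, 0, 0, 255, 0, -47, 0, 0, 255, 0, -47, 0, 0, 255, 30, -33, 0, 0, 255, 40, 0, -10, 0, 255, 22, 0, -20, 0, 255, 0, 0, -15, 0, 255, 0, 0, 0, 0]
}}

```text
t: 21.15
eef_pos: [0.5151, -0.2274, 0.1859]
tool_rot: [-0.001, 0.01, 1.0, 0.005]
contact_force: [-0.9, 1.0, -5.0]
gripper_width: 0.274
grasp_force: 36.0
```

```bash
python3 - <<'E'
from h import *
state()
E
```

```text
t 21.15 tcp [ 515.1 -227.4  185.9] yaw 178.8 tilt [ 0.002  0.01  -1.   ] F [-0.9  1.  -5. ] M [0.02 0.01 0.  ] w 23.3 g 36.0
```

Emit:
{"fn": "carry_out", "kwargs": {
  "targets": [255, 2, -4, -15, 0, 255, 0, 0, -15, 0, 255, 0, 0, -6, 0, 255, 0, 0, -4, 0, 255, 0, 0, -2, 0, 255, 0, 0, 0, 0]
}}

```text
t: 21.75
eef_pos: [0.5188, -0.2325, 0.1487]
tool_rot: [0.001, 0.011, 1.0, 0.003]
contact_force: [-7.7, 1.2, 6.4]
gripper_width: 0.274
grasp_force: 37.7
```

```bash
python3 - <<'E'
from h import *
state()
E
```

```text
t 21.75 tcp [ 518.8 -232.5  148.7] yaw 178.73 tilt [-0.003  0.006 -1.   ] F [-7.7  1.2  6.4] M [ 0.35  1.4  -0.01] w 23.3 g 37.7
```

Emit:
{"fn": "carry_out", "kwargs": {
  "targets": [255, -5, 0, -4, 0, 255, -4, 0, -4, 0, 255, -4, 0, -5, 0, 255, -4, 0, -5, 0, 255, -3, 0, -5, 0, 255, -2, 0, -5, 0, 255, 0, 0, 0, 0]
}}

```text
t: 22.45
eef_pos: [0.4977, -0.2321, 0.1204]
tool_rot: [0.003, 0.011, 1.0, 0.003]
contact_force: [-4.7, 2.4, 3.5]
gripper_width: 0.272
grasp_force: 43.7
```

```bash
python3 - <<'E'
from fit import *
state()
c=snap('wrist','w10'); p=np.load('case.npy'); p[0]+=.0017;p[1]-=.0005;p[2]+=.0032
f=c['frame']; u0,v0=[int(t) for t in proj(c,W(p,[[-65,7.5]]))[0]]; print(u0,v0)
a=cv2.resize(f[max(0,v0-60):v0+190,u0-100:u0+150],(750,600) if 0 else (600,600),interpolation=cv2.INTER_CUBIC)[:,:,::-1].copy()
cv2.imwrite('pics/v10.png',a)
for q in POLY: print(proj(c,W(p,q)).round(0).astype(int).tolist())
E
```

```text
t 22.45 tcp [ 497.7 -232.1  120.4] yaw 178.77 tilt [-0.005  0.006 -1.   ] F [-4.7  2.4  3.5] M [0.37 0.57 0.07] w 23.1 g 43.7
320 130
[[215, 329], [101, 329], [132, 128], [230, 128]]
[[380, 325], [261, 325], [265, 222], [290, 222], [292, 130], [348, 131], [350, 222], [376, 222]]
```

View pics/v10.png

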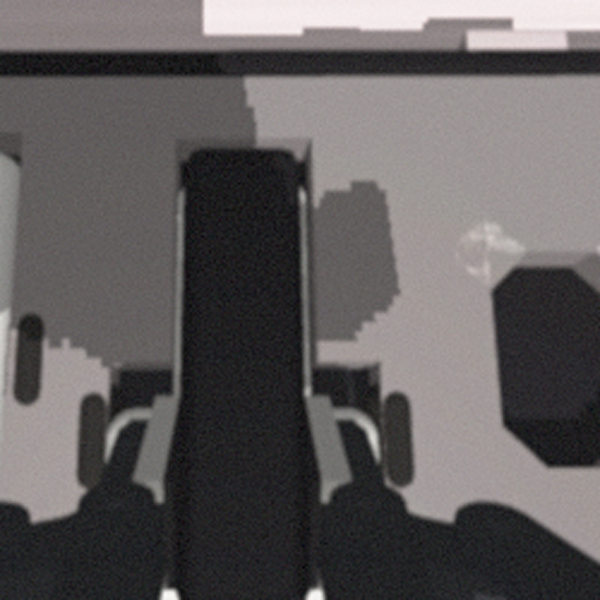

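The spade press is tilted and laterally centred over the T cutout (bar 180–308 against cutout 178–311). Its shoulder, at row 412, is still about 8 mm up-slope. Next I slide it down and press.

Emit:
{"fn": "carry_out", "kwargs": {
  "targets": [255, -4, 0, -1, 0, 255, -3, 0, -2, 0, 255, 0, 0, -1, 0, 255, 1, 0, -2, 0, 255, 1, 0, -2, 0, 255, 1, 0, -2, 0, 255, 0, 0, 0, 0],
  "newtons": 40
}}

```text
t: 23.2
eef_pos: [0.4937, -0.232, 0.109]
tool_rot: [0.002, 0.011, 1.0, 0.004]
contact_force: [-1.6, 2.7, -4.1]
gripper_width: 0.276
grasp_force: 42.7
```

```bash
python3 - <<'E'
from h import *
state()
E
```

```text
t 23.2 tcp [ 493.7 -232.   109. ] yaw 178.78 tilt [-0.004  0.007 -1.   ] F [-1.6  2.7 -4.1] M [0.58 0.35 0.03] w 23.5 g 42.7
```

Emit:
{"fn": "carry_out", "kwargs": {
  "targets": [255, 1, 1, -2, 0, 255, 1, 0, -2, 0, 255, 1, 0, -2, 0, 255, 0, 0, 0, 0],
  "newtons": 60
}}

```text
t: 23.6
eef_pos: [0.4978, -0.2318, 0.1041]
tool_rot: [0.003, 0.011, 1.0, 0.003]
contact_force: [-2.6, 2.4, 5.0]
gripper_width: 0.274
grasp_force: 61.1
```

```bash
python3 - <<'E'
from h import *
state()
E
```

```text
t 23.6 tcp [ 497.8 -231.8  104.1] yaw 178.75 tilt [-0.006  0.006 -1.   ] F [-2.6  2.4  5. ] M [0.45 0.96 0.05] w 23.3 g 61.1
```

Emit:
{"fn": "carry_out", "kwargs": {
  "targets": [255, 0, 0, -2, 0, 255, 0, 0, -2, 0, 255, 0, 0, -1, 0, 255, 0, 0, 0, 0]
}}

```text
t: 24.0
eef_pos: [0.4986, -0.2317, 0.1035]
tool_rot: [0.004, 0.011, 1.0, 0.002]
contact_force: [-16.6, 6.5, 47.5]
gripper_width: 0.269
grasp_force: 66.8
```

```bash
python3 - <<'E'
from h import *
state()
E
```

```text
t 24.0 tcp [ 498.6 -231.7  103.5] yaw 178.74 tilt [-0.007  0.003 -1.   ] F [-16.6   6.5  47.5] M [1.51 3.76 0.03] w 22.9 g 66.8
```

Emit:
{"fn": "carry_out", "kwargs": {
  "targets": [255, 0, 0, 3, 0, 0, 0, 0, 0, 0, 0, 0, 0, 0, 0, 0, 0, 0, 0, 0, 0, 0, 0, 20, 0, 0, 0, 0, 40, 0, 255, -25, 0, 0, 0, 255, -25, 0, 0, 0, 255, 0, 0, 0, 0, 255, 0, 0, 0, 0, 255, 0, 0, -25, 0, 255, 0, 0, -20, 0, 255, 0, 0, -6, 0, 255, 0, 0, -4, 0, 255, 0, 0, 0, 0]
}}

```text
t: 25.5
eef_pos: [0.4484, -0.2319, 0.1121]
tool_rot: [0.002, 0.011, 1.0, 0.001]
contact_force: [-24.8, 9.0, 69.0]
gripper_width: 0.002
grasp_force: 35.8
```

```bash
python3 - <<'E'
from h import *
state()
E
```

```text
t 25.5 tcp [ 448.4 -231.9  112.1] yaw 178.76 tilt [-0.004  0.003 -1.   ] F [-24.8   9.   69. ] M [1.73 4.84 0.07] w 0.1 g 35.8
```

Emit:
{"fn": "carry_out", "kwargs": {
  "targets": [255, 0, 0, 35, 0, 255, 27, 0, 18, 0, 255, 27, 0, 0, 0, 255, 0, 0, -8, 0, 255, 0, 0, -4, 0, 255, 0, 0, -3, 0, 255, 0, 0, 0, 0]
}}

```text
t: 26.2
eef_pos: [0.4998, -0.2313, 0.1436]
tool_rot: [0.001, 0.011, 1.0, 0.004]
contact_force: [-0.3, 0.8, 0.8]
gripper_width: 0.001
grasp_force: 0.0
```

```bash
python3 - <<'E'
from h import *
state()
E
```

```text
t 26.2 tcp [ 499.8 -231.3  143.6] yaw 178.75 tilt [-0.003  0.007 -1.   ] F [-0.3  0.8  0.8] M [0.02 0.02 0.02] w 0.1 g 0.0
```

Emit:
{"fn": "carry_out", "kwargs": {
  "targets": [255, 0, 0, -2, 0, 255, 0, 0, -2, 0, 255, 0, 0, 0, 0]
}}

```text
t: 26.5
eef_pos: [0.5002, -0.2314, 0.1428]
tool_rot: [0.002, 0.011, 1.0, 0.003]
contact_force: [-10.2, 3.4, 25.7]
gripper_width: 0.004
grasp_force: 13.5
```

```bash
python3 - <<'E'
from h import *
state()
E
```

```text
t 26.5 tcp [ 500.2 -231.4  142.8] yaw 178.73 tilt [-0.004  0.005 -1.   ] F [-10.2   3.4  25.7] M [0.8  2.08 0.06] w 0.4 g 13.5
```

Emit:
{"fn": "carry_out", "kwargs": {
  "targets": [0, 0, 0, 50, 0, 0, -35, 0, 50, 0, 0, -35, 40, 0, 0, 0, 0, 48, 0, -7.8, 0, 0, 48, 0, -7.8, 0, 0, 48, 0, -7.8, 0, 0, 48, 0, -7.8, 0, 0, 48, 0, -7.8, 0, 0, 48, 0, -7.8, 0, 0, 48, 0, -7.8, 0, 48, 2, 0, -7.8, 0, 48, 2, 0, -7.8, 0, 48, 2, 0, -7.8, 0, 12, 0, -40, 0, 0, 0, 0, -40, 0, 0, 0, 0, 0, 0]
}}

```text
t: 28.1
eef_pos: [0.5928, 0.1137, 0.1455]
tool_rot: [0.0, 0.602, 0.799, -0.003]
contact_force: [-1.8, 0.6, -0.9]
gripper_width: 1.002
grasp_force: 0.0
```

```bash
python3 - <<'E'
from h import *
state(); c=snap('wrist','w11'); hsv=cv2.cvtColor(c['frame'],cv2.COLOR_RGB2HSV)
m=((hsv[...,0]>15)&(hsv[...,0]<35)&(hsv[...,1]>150)&(hsv[...,2]>60)).astype(np.uint8)
n,l,s,ce=cv2.connectedComponentsWithStats(m)
i=1+np.argmax(s[1:,4]); print(s[i],ce[i])
(cu,cv),ax,ang=cv2.fitEllipse(max(cv2.findContours((l==i).astype(np.uint8),0,1)[0],key=len)); print(cu,cv,ax,ang)
a=np.radians(ang)+np.pi/2; d=np.array([np.cos(a),np.sin(a)])*30
P=atz(c,cu,cv,.026); A=atz(c,cu-d[0],cv-d[1],.026);B=atz(c,cu+d[0],cv+d[1],.026); e=B-A
print(P.round(4),np.degrees(np.arctan2(e[1],e[0]))%180)
E
```

```text
t 28.1 tcp [592.8 113.7 145.5] yaw 106.02 tilt [-0.004 -0.004 -1.   ] F [-1.8  0.6 -0.9] M [-0.06  0.01 -0.06] w 85.2 g 0.0
[ 296  105   58   82 3522] [324.71436684 145.13089154]
324.70806884765625 145.12831115722656 (55.58888244628906, 78.92866516113281) 4.327799320220947
[0.5846 0.1531 0.026 ] 101.97149326668571
```

Emit:
{"fn": "carry_out", "kwargs": {
  "targets": [0, -8, 39, 0, -4.5, 0, 0, 0, -45, 0, 0, 0, 0, -45, 0, 0, 0, 0, -30, 0, 0, 0, 0, 0, 0]
}}

```text
t: 28.65
eef_pos: [0.5869, 0.1537, 0.0299]
tool_rot: [0.003, 0.632, 0.775, -0.001]
contact_force: [-0.6, -0.1, -0.3]
gripper_width: 0.999
grasp_force: 0.0
```

```bash
python3 - <<'E'
from h import *
state()
E
```

```text
t 28.65 tcp [586.9 153.7  29.9] yaw 101.54 tilt [-0.005  0.002 -1.   ] F [-0.6 -0.1 -0.3] M [-0.02  0.05 -0.04] w 84.9 g 0.0
```

Emit:
{"fn": "carry_out", "kwargs": {
  "targets": [0, -2, -1, -15, 0, 0, 0, 0, -10, 0, 0, 0, 0, 0, 0, 160, 0, 0, 0, 0, 255, 0, 0, 0, 0, 255, 0, 0, 0, 0, 255, 0, 0, 0, 0, 255, 0, 0, 0, 0],
  "newtons": 20
}}

```text
t: 29.45
eef_pos: [0.5872, 0.1539, 0.0072]
tool_rot: [0.004, 0.632, 0.775, 0.002]
contact_force: [-1.2, -0.5, 6.1]
gripper_width: 0.591
grasp_force: 20.2
```

```bash
python3 - <<'E'
from h import *
state(); print(bot.get_obs()['q'].round(2))
E
```

```text
t 29.45 tcp [587.2 153.9   7.2] yaw 101.53 tilt [-0.004  0.008 -1.   ] F [-1.2 -0.5  6.1] M [-0.15  0.26  0.01] w 50.2 g 20.2
[-0.01  0.7  -0.48  1.85  0.48  0.71 -0.56]
```

Emit:
{"fn": "carry_out", "kwargs": {
  "targets": [255, 0, 0, 30, 0, 255, 0, 0, 50, 0, 255, 0, 0, 50, 0, 255, -30, 0, 50, 0, 255, -45, 0, 50, 7.7, 255, -42, 0, 0, 7.7, 255, -42, 0, 0, 7.7, 255, 0, -42, 0, 7.7, 255, 0, -42, 0, 7.7, 255, 0, -42, 0, 7.7, 255, 0, -42, 0, 7.7, 255, 0, -42, 0, 7.7, 255, 0, -42, 0, 7.7, 255, 0, -42, 0, 7.7, 255, 32, 0, 0, 0, 255, 30, 0, -20, 0, 255, 0, 0, -40, 0, 255, 0, 0, 0, 0],
  "newtons": 25
}}

```text
t: 31.25
eef_pos: [0.5029, -0.1252, 0.1519]
tool_rot: [-0.002, 0.037, 0.999, 0.004]
contact_force: [-1.7, -0.3, -1.6]
gripper_width: 0.586
grasp_force: 27.2
```

```bash
python3 - <<'E'
from h import *
state()
E
```

```text
t 31.25 tcp [ 502.9 -125.2  151.9] yaw 175.81 tilt [ 0.004  0.009 -1.   ] F [-1.7 -0.3 -1.6] M [ 0.03  0.09 -0.02] w 49.8 g 27.2
```

Emit:
{"fn": "carry_out", "kwargs": {
  "targets": [255, -10, -16, 0, 2.9, 255, 0, 0, -25, 0, 255, 0, 0, -25, 0, 255, 0, 0, -10, 0, 255, 0, 0, 0, 0],
  "newtons": 20
}}

```text
t: 31.75
eef_pos: [0.4953, -0.1414, 0.0961]
tool_rot: [0.001, 0.011, 1.0, 0.003]
contact_force: [-0.5, 0.3, -1.6]
gripper_width: 0.587
grasp_force: 27.2
```

```bash
python3 - <<'E'
from h import *
state()
E
```

```text
t 31.75 tcp [ 495.3 -141.4   96.1] yaw 178.71 tilt [-0.002  0.007 -1.   ] F [-0.5  0.3 -1.6] M [ 0.01 -0.03  0.02] w 49.9 g 27.2
```

Emit:
{"fn": "carry_out", "kwargs": {
  "targets": [255, -3, 0, -8, 0, 255, 0, 0, -6, 0, 255, 0, 0, -4, 0, 255, 0, 0, 0, 0]
}}

```text
t: 32.15
eef_pos: [0.4917, -0.1413, 0.0793]
tool_rot: [0.001, 0.011, 1.0, 0.003]
contact_force: [-6.7, 1.2, 2.7]
gripper_width: 0.588
grasp_force: 28.2
```

```bash
python3 - <<'E'
from h import *
state()
E
```

```text
t 32.15 tcp [ 491.7 -141.3   79.3] yaw 178.72 tilt [-0.002  0.005 -1.   ] F [-6.7  1.2  2.7] M [ 0.24  1.31 -0.02] w 49.9 g 28.2
```

Contact, as expected on the up-slope side. I'll lower on so it pivots.

Emit:
{"fn": "carry_out", "kwargs": {
  "targets": [255, 0, 0, -3, 0, 255, 0, 0, -3, 0, 255, 0, 0, 0, 0]
}}

```text
t: 32.45
eef_pos: [0.4921, -0.1413, 0.0781]
tool_rot: [0.001, 0.011, 1.0, 0.001]
contact_force: [-27.6, 2.1, 61.7]
gripper_width: 0.583
grasp_force: 58.6
```

```bash
python3 - <<'E'
from fit import *
state(); c=snap('wrist','w12'); hsv=cv2.cvtColor(c['frame'],cv2.COLOR_RGB2HSV)
m=((hsv[...,0]>15)&(hsv[...,0]<35)&(hsv[...,1]>150)&(hsv[...,2]>60)).astype(np.uint8)
n,l,s,ce=cv2.connectedComponentsWithStats(m)
i=1+np.argmax(s[1:,4]); print(s[i],ce[i])
E
```

```text
t 32.45 tcp [ 492.1 -141.3   78.1] yaw 178.7 tilt [-0.002  0.001 -1.   ] F [-27.6   2.1  61.7] M [0.88 5.24 0.03] w 49.5 g 58.6
[  265   195   112   151 13007] [320.61636042 272.45390943]
```

Emit:
{"fn": "carry_out", "kwargs": {
  "targets": [255, 1, 0, 6, 0, 255, 0, 0, 0, 0],
  "newtons": 20
}}

```text
t: 32.7
eef_pos: [0.4927, -0.1415, 0.0803]
tool_rot: [0.001, 0.011, 1.0, 0.002]
contact_force: [-7.9, 0.9, 4.2]
gripper_width: 0.586
grasp_force: 27.8
```

```bash
python3 - <<'E'
from h import *
state()
E
```

```text
t 32.7 tcp [ 492.7 -141.5   80.3] yaw 178.71 tilt [-0.002  0.005 -1.   ] F [-7.9  0.9  4.2] M [ 0.23  1.34 -0.01] w 49.8 g 27.8
```

Emit:
{"fn": "carry_out", "kwargs": {
  "targets": [255, -1, 0, 0, 0, 104, 0, 0, 0, 0, 100, 0, 0, 0, 0, 96, 0, 0, 0, 0, 92, 0, 0, 0, 0, 88, 0, 0, 0, 0, 84, 0, 0, 0, 0, 80, 0, 0, 0, 0, 76, 0, 0, 0, 0]
}}

```text
t: 33.6
eef_pos: [0.4938, -0.1417, 0.0784]
tool_rot: [0.003, 0.011, 1.0, 0.003]
contact_force: [-0.1, -0.2, 1.0]
gripper_width: 0.705
grasp_force: 0.5
```

```bash
cat > lem.py <<'E'
from fit import *
import sys
state(); c=snap('wrist',sys.argv[1]); hsv=cv2.cvtColor(c['frame'],cv2.COLOR_RGB2HSV)
m=((hsv[...,0]>15)&(hsv[...,0]<35)&(hsv[...,1]>150)&(hsv[...,2]>60)).astype(np.uint8)
n,l,s,ce=cv2.connectedComponentsWithStats(m)
i=1+np.argmax(s[1:,4]); print('blob',s[i],ce[i].round(1))
p=np.load('case.npy'); p[0]+=.0017;p[1]-=.0005;p[2]+=.0032
print('home centre',proj(c,W(p,[[0,97.5]],38.5)).round(1),'ends',proj(c,W(p,[[37,97.5],[-37,97.5]],38.5)).round(1).tolist())
E
python3 lem.py w13
```

```text
t 33.6 tcp [ 493.8 -141.7   78.4] yaw 178.7 tilt [-0.006  0.006 -1.   ] F [-0.1 -0.2  1. ] M [ 0.1   0.12 -0.04] w 59.9 g 0.5
blob [  268   188   109   157 12803] [321.5 266.2]
home centre [[320.5 260.4]] ends [[320.7, 342.0], [320.3, 187.5]]
```

Emit:
{"fn": "carry_out", "kwargs": {
  "targets": [40, 0, 0, 1, 0, 0, 0, 0, 0, 0, 0, 0, 0, 0, 0, 0, 0, 0, 0, 0, 0, 0, 0, 15, 0, 0, 0, 0, 30, 0, 0, 0, 0, 40, 0, 0, 0, 0, 20, 0, 0, 0, 0, 0, 0]
}}

```text
t: 34.55
eef_pos: [0.4955, -0.1417, 0.1885]
tool_rot: [0.006, 0.011, 1.0, 0.002]
contact_force: [-0.8, -0.8, -0.2]
gripper_width: 0.997
grasp_force: 0.0
```

```bash
python3 lem.py w14; python3 - <<'E'
from h import *
a=load('w14')['frame']; b=snap('scene','s14')['frame']; 
cv2.imwrite('pics/v14.png',np.hstack([cv2.resize(a,(400,250)),cv2.resize(b[60:310,100:500],(400,250))])[:,:,::-1])
E
```

```text
t 34.55 tcp [ 495.5 -141.7  188.5] yaw 178.69 tilt [-0.011  0.004 -1.   ] F [-0.8 -0.8 -0.2] M [-0.05  0.04  0.03] w 84.8 g 0.0
blob [ 290  151   62   84 3904] [320.5 192. ]
home centre [[319.8 191.8]] ends [[319.8, 235.9], [319.7, 150.4]]
```

View pics/v14.png

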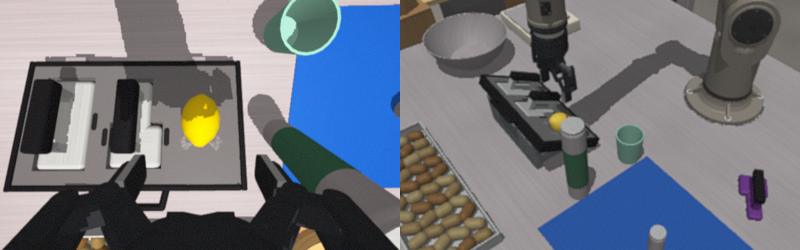

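Both presses are seated, the lemon is in the dimple at its predicted place (320,192), and the bystanders are standing. The robot is clear, so I'm handing in.

```bash
python3 -c "
from station import bot
print(bot.hand_in())"
```

```text
the job is handed in; nothing more can be done
None
```

The job is handed in at 34.6 s of the 72 s: both presses are home in their cutouts, the lemon rests in the dimple, and the can, jar, shaker and cup were not touched. One blemish: lowering the lemon briefly put the fingertips on the insert at about 62 N, under the wrist limit, and I backed off.

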